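# Lay the guest's coffee tray

## Robot

A 7-joint arm with a two-finger parallel gripper is mounted at the origin on a cart in front of the work surface, level with it; the furniture and walls round the work are solid. World frame = base frame: x ahead of the robot, y to its left, z up, the work surface at z = 0. Lengths are in m, angles in degrees, forces in N, time in s.
With the tool pointing down it reaches from about 0.425 to 0.875 m from the base axis. Payload 8.4 kg.
Tool frame: the origin (TCP) lies on the centre line of the jaws, within the pads' length; the fingertips stand 8 mm ahead of it and the grasp point (between the pads) lies 11 mm behind it; z points along the fingers, y is the line along which they close (so a half turn about z gives the same grasp; the last joint's range is limited). The gripper opens to 87 mm and grips with 3 to 60 N. Pads are 19 mm wide; open, the fingers measure 117 mm over their backs; the gripper's body (75 mm by 190 mm) begins 51 mm behind the grasp point.
Start: joints at [-70.886, 19.091, 2.286, 83.961, -0.768, 76.965, -3.352], TCP at [0.273, 0.59, 0.231] pointing down, gripper open.
Joint ranges: [-147.57, 147.57], [-21.85, 119.76], [-74.77, 79.35], [14.55, 137.4], [-85.83, 265.84], [4.83, 119.75], [-152.11, 152.11]. Speed limits (degrees/s): [127.2, 127.2, 159.86, 159.86, 180, 180, 180].

## Interface

Orientations are given as a 3x3 rotation matrix whose columns are the frame's x, y, z axes.
In Python, from plant import manip, imaging, hand_in gives the robot as it stands.
- The arm moves only by the shell command python3 -m creep 'ROWS' [OPENING] [FORCE]. ROWS is JSON, a list of rows, each a list of 2 entries, a list of its own where there are three numbers: the shift along the tool's x, y, z in units of 0.12 m (1.0 is 0.12 m), then the turn, a rotation vector about the tool's x, y, z in units of 2 pi rad (1.0 is 2 pi rad). In form: [[[dx, dy, dz], [wx, wy, wz]], ...]. A call has 1 to 8 rows; each row is the pose to reach, as a shift and turn from the pose commanded when the call began, along the tool's axes at that moment, turning the shorter way round; what a row does not reach only later rows make up. A row lasts 1/12 s, in which the tool goes at most 41.7 mm and 7.16 degrees, less where a joint would pass 70% of its speed; a pose out of reach is approached as far as the arm can. A call with a number of a shift or a turn outside -1 to 1 is refused whole. A call with a gripper value outside its range is refused whole. OPENING is the closure, from -1 (fully open) to 1 (shut), set as the call begins (- or left out, the last holds). The fingers move at their own pace and stop on an object; FORCE is the grip in N (left out, the last holds). Time passes only in rows, so rows that repeat a pose let the fingers close. It gives the time, the measured TCP pose, the force, the opening and the grip force at its end, in the units of the state.
- manip.get_state(): the state, without advancing time (a new reading comes with each control period).
- imaging.get_image(name): name is "side" or "top"; returns a dict with "img" (480x640x3 uint8, red, green, blue), "fov_y" (degrees; the focal length in pixels is half the picture's height over the tangent of half this angle, whatever the lens; pixels are square), "cx", "cy" (the principal point, pixels), "world_from_camera" (4x4, takes a point from camera to world coordinates). Camera axes: x right, y down, z forward; pixel columns grow to the right and rows downward; lengths in m; the calibration is good to about 2 mm. A picture is of the moment at which its call begins. There is no depth.
- hand_in(): hands the job in; it is judged then, once.
Trained networks look in a picture, given as the dict that the camera call returned (one of the last four; its "shot" number tells which), for a name from the list of things; names that differ only in an ending like _2 or _b are one class to them, and where a whole thing is asked for, a point or a joint stands for the part that bears it (a point fixed in the world has none). Each returns a list of dicts, best first, with "conf" (0 to 1); they miss things now and then, are a little off and sometimes report something else, mostly with a low value. They report only what shows in the picture. A call takes as long as a camera call.
- imaging.look_for(thing, picture): "uv" ([column, row] in pixels, amid what is visible of it).
- imaging.silhouettes(thing, picture): "mask" (480x640 bool, what is visible of it) and "uv" ([column, row] in pixels, amid what is visible of it).
- imaging.spot_point(thing, picture): "uv" ([column, row] in pixels: a listed point, or the origin of a listed thing).
The state is a dict: "time_s": time; "joints": joint angles; "dq": joint speeds; "effort": joint torques, N m; "eef_pos": TCP position; "orientation": TCP orientation; "contact_force": force on the tool from outside, world axes, zero at the start; "ft_torque": the same for the moment, N m; "grip_width": finger opening in m; "gripper_force": force on a finger pad.
Only numpy, scipy, OpenCV 4.12 (cv2) and the standard library are available. Lean on these libraries where they do the work, as an engineer would, in place of code of your own. Each camera call takes 0.05 s, during which the arm holds its last target. There are 200 camera calls.

## Task

Lay the guest's coffee tray, which has the cork coaster and the little red dish on it already: stand the mug in the middle of the coaster with its handle pointing squarely to the left or right end of the tray, the sugar shaker in its round seat between coaster and dish, and lay the teaspoon in the long groove in front of them. Take the middle pod out of the pod stand without disturbing the pods on either side of it, and stand it lid up in the dish, which stays where it is. Set the mug and the shaker down upright, do not let them drop or fall over.

Things in the scene. Friction and masses are not known exactly. Their poses are not given: they have to be found in the camera images.
- board: The tray: dark walnut board 170 (x) x 300 (y) x 18 mm, fixed, low handles at its ends. Origin: centre of its underside; z up; front edge (-x) faces the robot. In its top: two square bays centred x 27, y +94 and -94 mm (coaster in one, dish in the other); round seat 66 mm wide, floor at z = 12, centre x 27, y 0; spoon groove 143 (y) x 37 mm (x), floor at z = 15, centre x -54, y 0.
- coaster: Square cork coaster 96 x 96 x 6 mm, fixed in one of the board's two bays. Origin at the centre of its underside (15 mm above the worktop); its top lies 21 mm above the worktop. Tall coffee machines stand behind the board, from about x = 0.65 m: keep the wrist clear of them.
- dish: Small red round dish (ramekin), loose, 69 mm across, 32 mm high, inside about 61 mm across at the rim and 48 mm at the floor, inner floor 5 mm above its underside; it stands in the other bay. Origin at the centre of its underside (15 mm above the worktop), z up.
- mug: White china mug, loose: cup 58 mm across at the rim, base 42 mm, 55 mm high, handle on one side reaching 54 mm from the cup's axis. Origin on the cup's axis at its underside; z up, the handle points along -y. The cup can be gripped across x.
- sugar_shaker: Glass sugar shaker with a screw cap, loose: 60 mm across, 119 mm high; the cap, 53 mm across with upright sides, spans heights 92 to 110 mm, its top is domed. Origin at the centre of its underside, z up. The tallest of the things: mind the gripper's body beside it. (A like one in the far left corner is not meant.)
- teaspoon: Steel teaspoon lying flat, loose, 130 mm long (x), bowl (26 mm wide) at the +x end, handle at -x, 11 mm high at its arched middle. Origin at the middle of its length, on the surface it lies on; z up. To the fingers its middle is about 20 mm wide (y), widest 3 to 4 mm above the surface: grip it low.
- pod_stand: Wooden pod stand, fixed: block 198 x 64 mm (foot 206 x 72 mm), 30 mm high, with three round wells in a row along its x axis, 62 mm apart, 44 mm diameter, floor 9 mm above the worktop, each holding a pod. Origin at the centre of its underside, below the middle pod.
- pod_middle: The coffee pod in the middle well, loose: a cup tapering from 51 mm across at the lid to 35 mm at the foot, 44 mm high, lid up; its lid stands about 53 mm above the worktop, 24 mm out of the stand. Origin at the centre of its underside (9 mm above the worktop while in the stand), z up.
- pod_near: A like pod in the end well at the stand's -x end; it stays there. Origin at the centre of its underside.
- pod_far: A like pod in the end well at the stand's +x end; it stays there. Origin at the centre of its underside.

How it is judged (in metres and radians):
At the end, for the whole second after the job is handed in: Mug upright on the coaster, axis within 15 mm of its centre, handle within 0.35 rad of the board's left-right line; shaker upright down in its seat; spoon flat in its groove; middle pod lid up on the dish's floor; dish moved under 20 mm, end pods under 8 mm; all released and at rest (horizontal distance between mug and coaster below 0.015 m and z of mug in the frame of coaster between 0.003 and 0.01 m and angle between each of mug, dish's own z axis and vertical below 0.1 rad and angle between the y axis of mug and the y axis of board, either way round below 0.35 rad and x of sugar_shaker in the frame of board between 0.019 and 0.035 m and y of sugar_shaker in the frame of board between -0.008 and 0.008 m and z of sugar_shaker in the frame of board between 0.009 and 0.0145 m and angle between sugar_shaker's own z axis and vertical below 0.08 rad and x of teaspoon in the frame of board between -0.066 and -0.042 m and y of teaspoon in the frame of board between -0.012 and 0.012 m and z of teaspoon in the frame of board between 0.012 and 0.017 m and angle between the x axis of teaspoon and the y axis of board, either way round below 0.15 rad and angle between teaspoon's own z axis and vertical below 0.15 rad and horizontal distance between pod_middle and dish below 0.015 m and z of pod_middle in the frame of dish between 0.002 and 0.012 m and angle between pod_middle's own z axis and vertical below 0.25 rad and distance of dish from where it was at the start of the episode below 0.02 m and distance of each of pod_near, pod_far from where it was at the start of the episode below 0.008 m); the robot touches nothing.
It fails at once if an end pod is lifted or pushed out of its well (distance of any of pod_near, pod_far from where it was at the start of the episode above 0.015 m).
It fails at once if the mug or the shaker is tipped over (angle between any of mug, sugar_shaker's own z axis and vertical above 0.7 rad).
It fails at once if the mug or the shaker is dropped from more than about 3 cm ((contact force between mug and anything else below 0.01 N and linear speed of mug above 0.8 m/s) or (contact force between sugar_shaker and anything else below 0.01 N and linear speed of sugar_shaker above 0.8 m/s)).
It also fails if it takes over 128 s, if anything falls off the work surface, if the arm or the gripper's body presses on something with over 40 N, if the wrist force passes 120 N, or if a joint passes its speed limit or range.

## Working session

There is one attempt and no reset: what is moved stays moved. The work goes in short steps, Python scripts to look and compute and a shell command to move; the robot and the scene stay as the last step left them, time stands still between calls to the robot, and variables do not carry over. Pictures are saved under pics/ and viewed, at most 16 in all, crops included, and the job is handed in when it is done.

```bash
ls; mkdir -p pics
cat > look.py <<'E'
from plant import manip, imaging
import cv2, numpy as np
def ray(p,uv):
    f=240/np.tan(np.radians(p["fov_y"]/2)); T=np.array(p["world_from_camera"])
    d=T[:3,:3]@np.array([(uv[0]-p["cx"])/f,(uv[1]-p["cy"])/f,1]); return T[:3,3],d
def at_z(p,uv,z):
    o,d=ray(p,uv); return o+d*(z-o[2])/d[2]
def proj(p,X):
    f=240/np.tan(np.radians(p["fov_y"]/2)); T=np.linalg.inv(np.array(p["world_from_camera"]))
    c=T[:3,:3]@np.array(X)+T[:3,3]; return np.array([p["cx"]+f*c[0]/c[2],p["cy"]+f*c[1]/c[2]])
def save(p,n): cv2.imwrite("pics/"+n+".png",p["img"][:,:,::-1])
E
python3 - <<'E'
from look import *
for c in ("top","side"):
    p=imaging.get_image(c); save(p,c+"0")
    print(c,p["fov_y"],p["cx"],p["cy"],np.round(p["world_from_camera"],3).tolist(), [k for k in p])
    for t in "board coaster dish mug sugar_shaker teaspoon pod_stand pod_middle pod_near pod_far".split():
        r=imaging.spot_point(t,p)
        z={"coaster":.015,"dish":.015,"pod_middle":.009,"pod_near":.009,"pod_far":.009}.get(t,0)
        print(t,[(np.round(a["uv"],1).tolist(),round(a["conf"],2),np.round(at_z(p,a["uv"],z)[:2],3).tolist()) for a in r[:3]])
print(manip.get_state())
E
```

```text
pics
top 50.528727574089935 322.0193132749655 238.35492175083786 [[-0.0, -0.996, 0.09, 0.404], [-1.0, -0.001, -0.01, 0.03], [0.01, -0.09, -0.996, 1.184], [0.0, 0.0, 0.0, 1.0]] ['img', 'fov_y', 'cx', 'cy', 'world_from_camera', 'shot']
board [([366.7, 252.8], 0.82, [0.477, -0.086]), ([489.4, 217.2], 0.56, [0.561, -0.375])]
coaster [([404.9, 247.0], 0.58, [0.489, -0.173])]
dish [([329.1, 242.8], 0.94, [0.499, 0.002])]
mug [([191.6, 217.5], 0.91, [0.559, 0.324])]
sugar_shaker [([158.5, 259.1], 0.77, [0.462, 0.398])]
teaspoon [([249.3, 261.3], 0.79, [0.457, 0.188])]
pod_stand [([488.4, 243.2], 0.59, [0.5, -0.371])]
pod_middle [([493.8, 242.9], 0.67, [0.5, -0.381]), ([489.7, 218.1], 0.24, [0.558, -0.373])]
pod_near [([486.0, 267.8], 0.77, [0.442, -0.361])]
pod_far [([492.3, 217.2], 0.74, [0.56, -0.379])]
side 44.17882461778798 302.8627909420821 235.97829752112983 [[0.966, -0.143, 0.216, 0.17], [-0.259, -0.547, 0.796, -1.146], [0.004, -0.825, -0.565, 0.886], [0.0, 0.0, 0.0, 1.0]] ['img', 'fov_y', 'cx', 'cy', 'world_from_camera', 'shot']
board [([308.7, 283.9], 0.75, [0.47, -0.096])]
coaster
[... 577 characters left out ...]
1439]), 'dq': array([-0.06692908,  0.01699693,  0.03666415,  0.00880829,  0.01233142,
        0.02516705, -0.02614332]), 'effort': array([ 1.76677335e-03, -6.56111884e+01,  1.33356348e+00, -4.04063952e+01,
       -5.99149964e-02,  3.52292159e-02,  5.63885033e-05]), 'eef_pos': array([0.27257327, 0.59005547, 0.23055568]), 'orientation': array([[-9.07816533e-01,  4.19367547e-01, -5.64947550e-05],
       [ 4.19367548e-01,  9.07816534e-01, -1.05965259e-05],
       [ 4.68430336e-05, -3.33117683e-05, -9.99999998e-01]]), 'contact_force': array([-0.04259974,  0.93971781, -0.75650303]), 'ft_torque': array([ 0.01403609, -0.00956502, -0.01597454]), 'gripper_force': 0.0, 'grip_width': 0.0870349535847909}
```

View pics/top0.png

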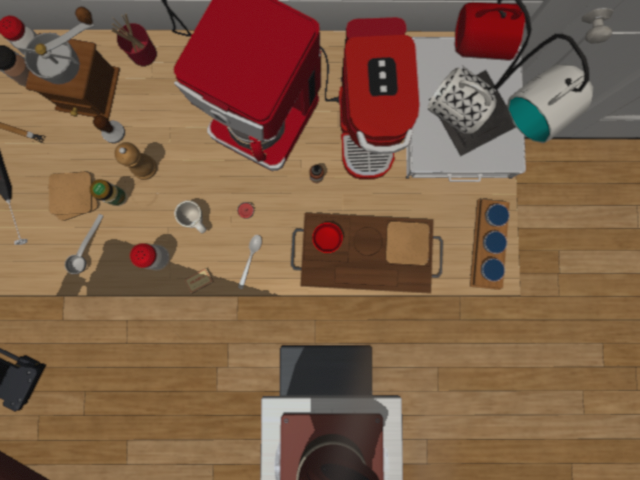

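View pics/side0.png

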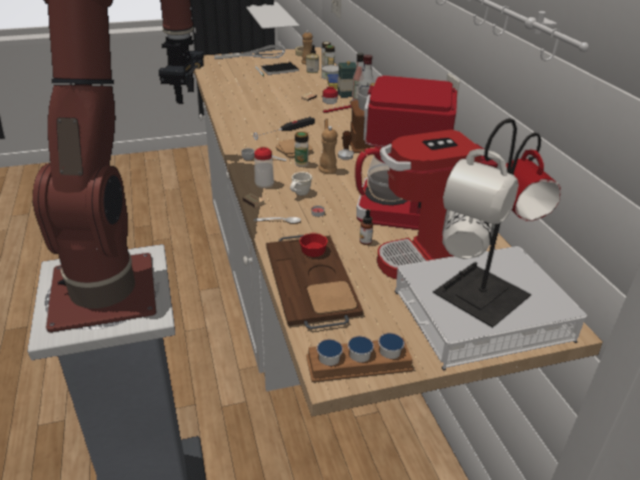

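Top view: tray around (367,252) with dish at (328,237) and coaster at (407,243). Mug at (188,213) has its handle pointing down-right. The shaker's cap is at (143,256). The spoon has its bowl at (256,243) and handle end at (242,283), and the pods are at column ~494. I'll fit simple models to the silhouettes.

```bash
cat > fit.py <<'E'
from look import *
from scipy.optimize import minimize
S=4
def circ(z,r): a=np.linspace(0,2*np.pi,40); return np.c_[r*np.cos(a),r*np.sin(a),0*a+z]
def box(x0,x1,y0,y1,z0,z1): return np.array([[x,y,z] for x in(x0,x1) for y in(y0,y1) for z in(z0,z1)])
V=np.vstack
MOD={
"mug":[V([circ(0,.021),circ(.055,.029)]),box(-.006,.006,-.054,-.02,.012,.045)],
"sugar_shaker":[V([circ(0,.03),circ(.085,.03)]),V([circ(.08,.03),circ(.110,.0265),circ(.119,.012)])],
"dish":[V([circ(.015,.027),circ(.047,.0345)])],
"coaster":[box(-.048,.048,-.048,.048,.021,.021)],
"board":[box(-.085,.085,-.15,.15,0,.018)],
"pod_middle":[V([circ(.053,.0255),circ(.05,.0255),circ(.030,.0215)])],
"pod_stand":[box(-.103,.103,-.036,.036,0,.006),box(-.099,.099,-.032,.032,0,.03)],
"teaspoon":[V([circ(.004,.013)*[1.5,1,1]+[.0455,0,0]]),box(-.065,.04,-.004,.004,.004,.006)],
}
MOD["pod_near"]=MOD["pod_far"]=MOD["pod_middle"]
def render(p,parts,q):
    m=np.zeros((480*S,640*S),np.uint8); c,s=np.cos(q[2]),np.sin(q[2])
    R=np.array([[c,-s,0],[s,c,0],[0,0,1]])
    for P in parts:
        uv=np.array([proj(p,R@X+[q[0],q[1],0]) for X in P])*S
        cv2.fillConvexPoly(m,cv2.convexHull(np.round(uv*16).astype(np.int32)),1,shift=4)
    return m>0
def fit(t,pics,q0,masks,yaw=True):
    big=[cv2.resize(m.astype(np.uint8)*255,None,fx=S,fy=S,interpolation=cv2.INTER_LINEAR)>127 for m in masks]
    def cost(q):
        q=np.array([q[0]/100,q[1]/100,q[2]/10 if yaw else q0[2]]); v=0
        for p,b in zip(pics,big):
            r=render(p,MOD[t],q); v+=1-(r&b).sum()/(r|b).sum()
        return v/len(pics)
    x0=np.array([q0[0]*100,q0[1]*100,q0[2]*10])
    o=minimize(cost,x0,method="Nelder-Mead",options=dict(initial_simplex=V([x0,x0+[1,0,0],x0+[0,1,0],x0+[0,0,3]]),xatol=.01,fatol=1e-4))
    return np.array([o.x[0]/100,o.x[1]/100,o.x[2]/10 if yaw else 0]),1-o.fun
E
cat > meas.py <<'E'
from fit import *
P=[imaging.get_image(c) for c in("top","side")]
M={t:[(imaging.silhouettes(t,p) or [None])[0] for p in P] for t in MOD}
for t in MOD:
    print(t,[None if m is None else (np.round(m["uv"]).tolist(),int(m["mask"].sum()),round(m["conf"],2)) for m in M[t]])
for i in range(2):
    for t in("coaster","dish"):
        if M["board"][i] and M[t][i]: M["board"][i]["mask"]=M["board"][i]["mask"]|M[t][i]["mask"]
    if M["board"][i]: M["board"][i]["mask"]=cv2.morphologyEx(M["board"][i]["mask"].astype(np.uint8),cv2.MORPH_OPEN,np.ones((9,9)))>0
G={"board":(.477,-.09,0),"coaster":(.495,-.172,0),"dish":(.505,.003,0),"mug":(.559,.315,-.7+.0),"sugar_shaker":(.468,.396,0),"teaspoon":(.457,.188,-.3),
"pod_stand":(.497,-.371,0),"pod_middle":(.499,-.373,0),"pod_near":(.442,-.36,0),"pod_far":(.563,-.377,0)}
for t,g in G.items():
    yaw=t in("board","coaster","mug","teaspoon","pod_stand")
    for sel in([0],[1],[0,1]):
        if all(M[t][i] for i in sel):
            q,s=fit(t,[P[i] for i in sel],g,[M[t][i]["mask"] for i in sel],yaw)
            print(t,sel,np.round(q,4),round(s,3))
E
time python3 meas.py
```

```text
mug [([191.0, 215.0], 615, 0.73), ([300.0, 182.0], 419, 0.76)]
sugar_shaker [([148.0, 257.0], 853, 0.75), ([263.0, 166.0], 715, 0.98)]
dish [([330.0, 240.0], 766, 0.97), None]
coaster [([406.0, 244.0], 1735, 0.87), ([262.0, 168.0], 749, 0.6)]
board [([362.0, 261.0], 7782, 0.77), ([302.0, 275.0], 4555, 0.66)]
pod_middle [([496.0, 242.0], 450, 0.87), ([361.0, 348.0], 553, 0.96)]
pod_stand [([483.0, 246.0], 1735, 0.82), ([356.0, 366.0], 2259, 0.75)]
teaspoon [([253.0, 252.0], 323, 0.82), None]
pod_near [([494.0, 268.0], 438, 0.82), ([329.0, 352.0], 516, 0.79)]
pod_far [([499.0, 213.0], 435, 0.73), ([392.0, 344.0], 514, 0.62)]
board [0] [ 0.4756 -0.0863 -0.0529] 0.983
board [1] [ 0.4784 -0.0742 -0.0597] 0.549
board [0, 1] [ 0.4758 -0.0859 -0.0555] 0.754
coaster [0] [ 0.4981 -0.1793 -0.0585] 0.955
coaster [1] [ 0.495 -0.172  0.   ] 0.0
coaster [0, 1] [ 0.4981 -0.1793 -0.0584] 0.478
dish [0] [0.5077 0.0055 0.    ] 0.961
mug [0] [ 0.561   0.3173 -0.8868] 0.896
mug [1] [ 0.5659  0.3311 -0.7954] 0.85
mug [0, 1] [ 0.5619  0.3189 -0.8354] 0.823
sugar_shaker [0] [0.4667 0.3984 0.    ] 0.88
sugar_shaker [1] [0.4692 0.4108 0.    ] 0.895
sugar_shaker [0, 1] [0.4672 0.4012 0.    ] 0.878
teaspoon [0] [ 0.4556  0.1866 -0.317 ] 0.832
pod_stand [0] [ 0.4969 -0.3716 -0.1071] 0.566
pod_stand [1] [ 0.5003 -0.3648 -0.1087] 0.611
pod_stand [0, 1] [ 0.4973 -0.3713 -0.1142] 0.575
pod_middle [0] [ 0.4975 -0.3708  0.    ] 0.959
pod_middle [1] [ 0.4998 -0.3666  0.    ] 0.942
pod_middle [0, 1] [ 0.4977 -0.3697  0.    ] 0.903
pod_near [0] [ 0.4352 -0.3641  0.    ] 0.922
pod_near [1] [ 0.438  -0.3604  0.    ] 0.918
pod_near [0, 1] [ 0.4365 -0.3621  0.    ] 0.885
pod_far [0] [ 0.5585 -0.3786  0.    ] 0.943
pod_far [1] [ 0.5612 -0.3737  0.    ] 0.946
pod_far [0, 1] [ 0.5593 -0.3769  0.    ] 0.878
real	1m1.054s
user	0m49.366s
sys	0m3.824s
```

```bash
cat > plan.py <<'E'
# usage: plan.py x,y,z,toolYangle ... -> shift/turn numbers per call
import sys; from look import *
from scipy.spatial.transform import Rotation as Ro
s=manip.get_state(); R=np.array(s["orientation"]); p=np.array(s["eef_pos"])
print("t",round(s["time_s"],1),"p",p.round(4),"ang",round(np.degrees(np.arctan2(R[1,1],R[0,1])),1),"tilt",round(np.degrees(np.arccos(-R[2,2])),2),"j7",s["joints"][6].round(0),"F",s["contact_force"].round(1),"w",round(s["grip_width"],4))
for a in sys.argv[1:]:
    x,y,z,ang=map(float,a.split(",")); a_=np.radians(ang); ty=np.array([np.cos(a_),np.sin(a_),0]); tz=np.array([0,0,-1.])
    Rt=np.c_[np.cross(ty,tz),ty,tz]
    tgt=np.array([x,y,z]); rv=Ro.from_matrix(R.T@Rt).as_rotvec()
    n=int(max(np.ceil(np.abs(R.T@(tgt-p)).max()/.12),np.ceil(np.linalg.norm(tgt-p)/.165),np.ceil(np.degrees(np.linalg.norm(rv))/56)))or 1
    print("->",a,"calls",n)
    for k in range(n):
        d=np.round(R.T@((tgt-p)/(n-k))/.12,3); rv=np.round(Ro.from_matrix(R.T@Rt).as_rotvec()/(n-k)/(2*np.pi),4)
        print("  ",d.tolist(),rv.tolist(),"rows>=",int(max(np.ceil(np.linalg.norm(d)*.12/.0417),np.ceil(np.linalg.norm(rv)*360/7.16))))
        p=p+R@d*.12; R=R@Ro.from_rotvec(rv*2*np.pi).as_matrix()
E
python3 plan.py .4556,.1866,.12,71.8
```

```text
t 2.2 p [0.2726 0.59   0.2305] ang 65.2 tilt 0.0 j7 -3.0 F [ 0.1 -0.6  0.2] w 0.0873
-> .4556,.1866,.12,71.8 calls 3
   [-0.931, -0.804, 0.307] [-0.0, -0.0, -0.0061] rows>= 4
   [-0.9, -0.839, 0.307] [-0.0, -0.0, -0.0061] rows>= 4
   [-0.868, -0.873, 0.307] [-0.0, -0.0, -0.0061] rows>= 4
```

Run:
```python
from look import *
p=imaging.get_image("top"); m=imaging.silhouettes("teaspoon",p)[0]["mask"]
v,u=np.nonzero(m); X=np.array([at_z(p,(a,b),.005)[:2] for a,b in zip(u,v)])
r=cv2.minAreaRect((X*1000).astype(np.float32)); print(r)
```

```text
((456.27886962890625, 183.8814697265625), (25.961536407470703, 128.6345977783203), 76.71260833740234)
```

```bash
python3 -m creep '[[[-0.93,-0.8,0.3],[0,0,-0.006]],[[-0.93,-0.8,0.3],[0,0,-0.006]],[[-0.93,-0.8,0.3],[0,0,-0.006]],[[-0.93,-0.8,0.3],[0,0,-0.006]],[[-0.93,-0.8,0.3],[0,0,-0.006]]]' -1 30
python3 -m creep '[[[-0.9,-0.84,0.3],[0,0,-0.006]],[[-0.9,-0.84,0.3],[0,0,-0.006]],[[-0.9,-0.84,0.3],[0,0,-0.006]],[[-0.9,-0.84,0.3],[0,0,-0.006]],[[-0.9,-0.84,0.3],[0,0,-0.006]]]'
python3 -m creep '[[[-0.87,-0.87,0.3],[0,0,-0.006]],[[-0.87,-0.87,0.3],[0,0,-0.006]],[[-0.87,-0.87,0.3],[0,0,-0.006]],[[-0.87,-0.87,0.3],[0,0,-0.006]],[[-0.87,-0.87,0.3],[0,0,-0.006]],[[-0.87,-0.87,0.3],[0,0,-0.006]]]'
python3 plan.py .456,.186,.045,71.8
python3 - <<'E'
from look import *
s=manip.get_state();R=np.array(s["orientation"]);t=np.array(s["eef_pos"])
out=[]
for c in("top","side"):
    p=imaging.get_image(c); im=p["img"][:,:,::-1].copy()
    for y,z in((-.0435,.008),(.0435,.008),(0,.008)):
        uv=proj(p,t+R@[0,y,z]); print(c,uv.round(1)); 
    u,v=uv.astype(int); u0,v0=max(u-60,0),max(v-60,0); out.append(cv2.resize(im[v0:v0+120,u0:u0+120],(400,400),interpolation=cv2.INTER_CUBIC)); print(u0,v0)
cv2.imwrite("pics/g1.png",np.hstack(out))
E
```

```text
time_s: 2.72
eef_pos: [0.3374, 0.4498, 0.1935]
orientation: [[-0.92, 0.392, 0.0], [0.392, 0.92, -0.003], [-0.002, -0.003, -1.0]]
contact_force: [0.8, 0.1, 0.8]
grip_width: 0.0875
gripper_force: 0.0
time_s: 3.13
eef_pos: [0.397, 0.3154, 0.1575]
orientation: [[-0.934, 0.357, -0.0], [0.357, 0.934, -0.003], [-0.001, -0.003, -1.0]]
contact_force: [0.5, 0.2, 0.0]
grip_width: 0.0865
gripper_force: 0.0
time_s: 3.63
eef_pos: [0.4562, 0.1865, 0.1226]
orientation: [[-0.948, 0.317, -0.0], [0.317, 0.948, -0.0], [0.0, -0.0, -1.0]]
contact_force: [-0.4, 0.9, -0.2]
grip_width: 0.0872
gripper_force: 0.0
t 3.6 p [0.4562 0.1865 0.1226] ang 71.5 tilt 0.01 j7 46.0 F [-0.4  0.9 -0.2] w 0.0872
-> .456,.186,.045,71.8 calls 1
   [0.001, -0.004, 0.646] [-0.0, -0.0, -0.0008] rows>= 2
top [262.2 265.8]
top [223.1 252.7]
top [242.6 259.2]
182 199
side [273.8 193.7]
side [277.  177.4]
side [275.4 185.4]
215 125
```

View pics/g1.png

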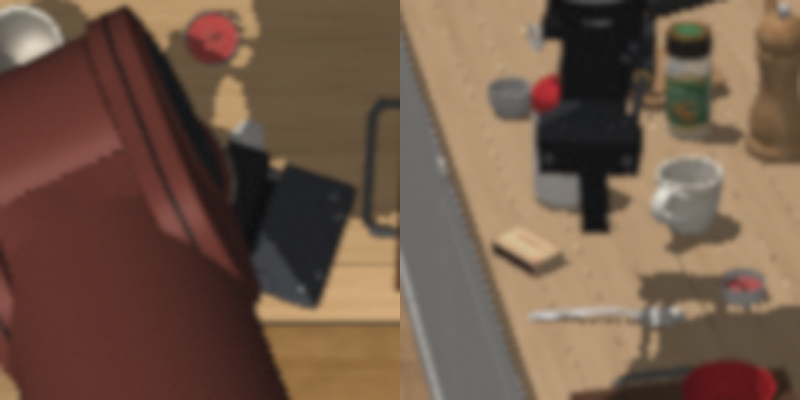

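The side view shows the near fingertip at about (273.5,194), matching its projection, so the side calibration is sound here. The spoon runs from about (254,220) to (300,219) in it. Next I check which camera is biased.

Run:
```python
from look import *
p=imaging.get_image("side")
for n,uv,z in(("handle",(254.5,220),.003),("bowl",(300,219),.004)):print(n,at_z(p,uv,z).round(3))
c,s=np.cos(-.317),np.sin(-.317)
for d in(-.065,.065): print("top-fit in side",proj(p,[.4556+d*c,.1866+d*s,.004]).round(1))
for n,q in(("mug top-fit",(.561,.3173)),("side-fit",(.5659,.3311))):
    print(n,[proj(p,[*q,z]).round(1) for z in(0,.055)])
for x in(.55,.63,.73):
  print(at_z(p,(302,195),0).round(3)) if x==.55 else None
m=imaging.silhouettes("teaspoon",p)
for r in m[:2]:
    v,u=np.nonzero(r["mask"]);print(r["conf"],u.min(),u.max(),v.min(),v.max(),[at_z(p,(a,b),.004)[:2].round(3) for a,b in((u.min(),v[u==u.min()].mean()),(u.max(),v[u==u.max()].mean()))])
m=imaging.silhouettes("mug",p)[0]["mask"];v,u=np.nonzero(m);print("mug bbox",u.min(),u.max(),v.min(),v.max())
```

```text
handle [0.399 0.206 0.003]
bowl [0.521 0.178 0.004]
top-fit in side [252.5 219.9]
top-fit in side [299.8 221.4]
mug top-fit [array([301. , 193.6]), array([301.1, 177.3])]
side-fit [array([301.4, 191.2]), array([301.5, 174.9])]
[0.562 0.309 0.   ]
0.57 254 298 217 221 [array([0.399, 0.21 ]), array([0.516, 0.179])]
mug bbox 290 311 172 194
```

Spoon agrees to a few mm in both views. Going down.

```bash
python3 -m creep '[[[0,0,0.3],[0,0,0]],[[0,0,0.55],[0,0,0]],[[0,0,0.75],[0,0,0]],[[0,0,0.85],[0,0,0]],[[0,0,0.91],[0,0,0]],[[0,0,0.935],[0,0,0]],[[0,0,0.935],[0,0,0]],[[0,0,0.935],[0,0,0]]]'
python3 -m creep '[[[0,0,0],[0,0,0]],[[0,0,0],[0,0,0]],[[0,0,0],[0,0,0]],[[0,0,0],[0,0,0]],[[0,0,0],[0,0,0]],[[0,0,0],[0,0,0]],[[0,0,0],[0,0,0]],[[0,0,0],[0,0,0]]]' 1 20 | tail -4; python3 plan.py
```

```text
time_s: 4.55
eef_pos: [0.4563, 0.1878, 0.0112]
orientation: [[-0.949, 0.314, 0.001], [0.314, 0.949, 0.001], [-0.001, 0.001, -1.0]]
contact_force: [-0.3, -0.6, 0.8]
grip_width: 0.0872
gripper_force: 0.0
orientation: [[-0.949, 0.314, -0.0], [0.314, 0.949, -0.0], [0.0, -0.0, -1.0]]
contact_force: [-0.2, 0.5, -0.4]
grip_width: 0.0416
gripper_force: 0.0
t 5.2 p [0.4558 0.1871 0.0103] ang 71.7 tilt 0.01 j7 49.0 F [-0.2  0.5 -0.4] w 0.0416
```

```bash
python3 -m creep '[[[0,0,0],[0,0,0]],[[0,0,0],[0,0,0]],[[0,0,0],[0,0,0]],[[0,0,0],[0,0,0]],[[0,0,0],[0,0,0]],[[0,0,0],[0,0,0]],[[0,0,0],[0,0,0]],[[0,0,0],[0,0,0]]]' 1 20 | tail -2
python3 -m creep '[[[0,0,-0.2],[0,0,0]],[[0,0,-0.5],[0,0,0]],[[0,0,-0.8],[0,0,0]],[[0,0,-0.8],[0,0,0]],[[0,0,-0.8],[0,0,0]]]' | tail -2; python3 plan.py .4217,-.0833,.107,-3.2
python3 - <<'E'
from look import *
for c in("side",):
    p=imaging.get_image(c); m=imaging.silhouettes("teaspoon",p)
    for r in m[:2]: 
        v,u=np.nonzero(r["mask"]);print(r["conf"],u.min(),u.max(),v.min(),v.max())
        for a in(u.min(),u.max()):print(at_z(p,(a,v[u==a].mean()),.106-.005).round(3))
    im=p["img"][120:240,200:320,::-1]; cv2.imwrite("pics/s1.png",cv2.resize(im,(480,480),interpolation=cv2.INTER_CUBIC))
E
```

```text
grip_width: 0.0183
gripper_force: 19.9
grip_width: 0.0183
gripper_force: 19.9
t 6.3 p [0.4571 0.1879 0.1084] ang 71.7 tilt 0.24 j7 46.0 F [ 0.4  0.6 -0.6] w 0.0183
-> .4217,-.0833,.107,-3.2 calls 3
   [-0.143, -0.746, 0.002] [0.0002, -0.0, 0.0693] rows>= 4
   [-0.445, -0.616, 0.002] [0.0003, -0.0, 0.0694] rows>= 4
   [-0.663, -0.37, 0.004] [0.0002, -0.0, 0.0693] rows>= 4
0.16 317 341 339 364
[ 0.401 -0.399  0.101]
[ 0.444 -0.409  0.101]
```

View pics/s1.png

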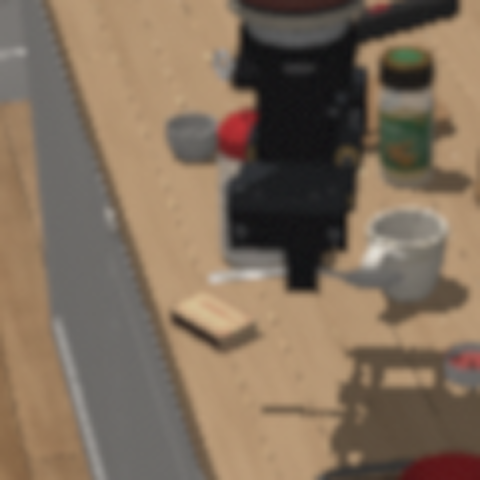

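Spoon is held level and centred: handle end (252,190), bowl end ~(299,190), finger at column 276. Carrying it to the groove.

```bash
python3 -m creep '[[[-0.04,-0.2,0],[0,0,0.0175]],[[-0.07,-0.37,0],[0,0,0.035]],[[-0.1,-0.56,0],[0,0,0.052]],[[-0.143,-0.746,0],[0,0,0.0693]],[[-0.143,-0.746,0],[0,0,0.0693]]]' | head -2
python3 -m creep '[[[-0.11,-0.15,0],[0,0,0.0175]],[[-0.22,-0.3,0],[0,0,0.035]],[[-0.33,-0.45,0],[0,0,0.052]],[[-0.445,-0.616,0],[0,0,0.0693]],[[-0.445,-0.616,0],[0,0,0.0693]]]'  | head -2
python3 -m creep '[[[-0.16,-0.09,0],[0,0,0.0175]],[[-0.33,-0.18,0],[0,0,0.035]],[[-0.5,-0.27,0],[0,0,0.052]],[[-0.663,-0.37,0],[0,0,0.0693]],[[-0.663,-0.37,0],[0,0,0.0693]],[[-0.663,-0.37,0],[0,0,0.0693]],[[-0.663,-0.37,0],[0,0,0.0693]]]' 
python3 plan.py .4217,-.0833,.06,-3.2 .4217,-.0833,.027,-3.2
python3 - <<'E'
from look import *
s=manip.get_state()
p=imaging.get_image("side"); im=p["img"][200:320,240:380,::-1]; cv2.imwrite("pics/s2.png",cv2.resize(im,(700,600),interpolation=cv2.INTER_CUBIC))
c,sn=np.cos(-.055),np.sin(-.055)
for b in((-.054,-.0715),(-.054,.0715),(-.0725,-.0715),(-.0355,.0715)):
    print("groove end",proj(p,[.4756+c*b[0]-sn*b[1],-.0863+sn*b[0]+c*b[1],.018]).round(1))
E
```

```text
time_s: 6.82
eef_pos: [0.4424, 0.0922, 0.1047]
time_s: 7.23
eef_pos: [0.4306, 0.0024, 0.1051]
time_s: 7.82
eef_pos: [0.4202, -0.0831, 0.1057]
orientation: [[0.052, 0.999, -0.001], [0.999, -0.052, -0.0], [-0.0, -0.001, -1.0]]
contact_force: [0.6, 0.4, -0.4]
grip_width: 0.0186
gripper_force: 19.9
t 7.8 p [ 0.4202 -0.0831  0.1057] ang -3.0 tilt 0.07 j7 1.0 F [ 0.6  0.4 -0.4] w 0.0186
-> .4217,-.0833,.06,-3.2 calls 1
   [-0.001, 0.013, 0.381] [-0.0002, 0.0, 0.0006] rows>= 2
-> .4217,-.0833,.027,-3.2 calls 1
   [0.0, -0.0, 0.275] [0.0, 0.0, -0.0] rows>= 1
groove end [293.4 297.4]
groove end [282.1 260.2]
groove end [285.3 298.5]
groove end [289.5 259.3]
```

View pics/s2.png

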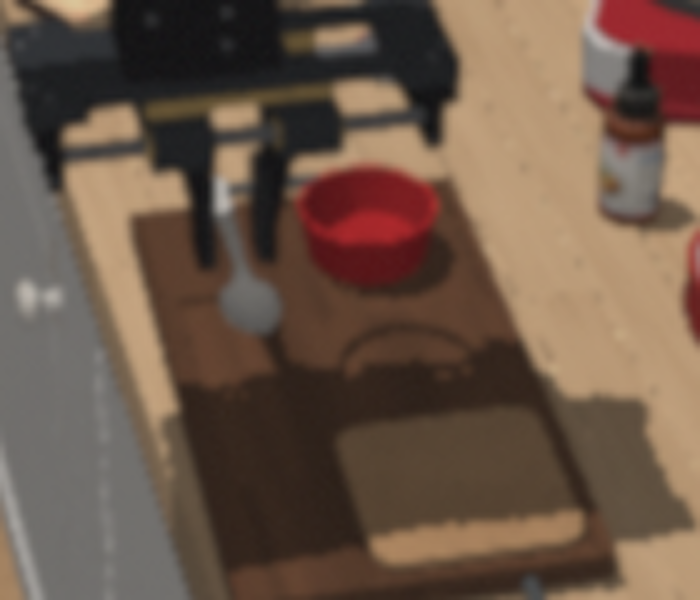

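The spoon hangs parallel to the groove above the tray, bowl toward the robot's right, and the groove's far corner (~(277,260)) is where I projected it. Lowering and releasing.

```bash
python3 -m creep '[[[0,0.012,0.2],[0,0,0]],[[0,0.012,0.4],[0,0,0]],[[0,0.012,0.53],[0,0,0]],[[0,0.012,0.6],[0,0,0]],[[0,0.012,0.64],[0,0,0]],[[0,0.012,0.66],[0,0,0]],[[0,0.012,0.66],[0,0,0]],[[0,0.012,0.66],[0,0,0]]]'
python3 -m creep '[[[0,0,0],[0,0,0]],[[0,0,0],[0,0,0]],[[0,0,0],[0,0,0]],[[0,0,0],[0,0,0]]]' -0.1 | tail -4; python3 plan.py
```

```text
time_s: 8.53
eef_pos: [0.4225, -0.084, 0.0278]
orientation: [[0.055, 0.998, 0.001], [0.999, -0.055, 0.0], [0.0, 0.001, -1.0]]
contact_force: [-0.8, -1.0, 0.3]
grip_width: 0.0186
gripper_force: 19.9
orientation: [[0.055, 0.998, 0.001], [0.998, -0.055, 0.0], [0.0, 0.001, -1.0]]
contact_force: [-0.9, -0.3, -0.1]
grip_width: 0.0377
gripper_force: 0.0
t 8.9 p [ 0.4221 -0.0841  0.0275] ang -3.2 tilt 0.04 j7 8.0 F [-0.9 -0.3 -0.1] w 0.0377
```

```bash
python3 -m creep '[[[0,0,-0.2],[0,0,0]],[[0,0,-0.5],[0,0,0]],[[0,0,-0.85],[0,0,0]],[[0,0,-0.85],[0,0,0]],[[0,0,-0.85],[0,0,0]]]' -1 | head -2
python3 plan.py .498,-.370,.125,-96.7
python3 - <<'E'
from look import *
p=imaging.get_image("side"); im=p["img"][200:320,240:380,::-1]; cv2.imwrite("pics/s3.png",cv2.resize(im,(700,600),interpolation=cv2.INTER_CUBIC))
E
```

```text
time_s: 9.28
eef_pos: [0.4237, -0.084, 0.1315]
t 9.3 p [ 0.4237 -0.084   0.1315] ang -3.2 tilt 0.31 j7 0.0 F [ 0.   0.2 -1.1] w 0.0705
-> .498,-.370,.125,-96.7 calls 3
   [-0.782, 0.25, 0.018] [0.0001, -0.0003, 0.0866] rows>= 5
   [-0.54, 0.618, 0.019] [0.0002, -0.0003, 0.0866] rows>= 5
   [-0.141, 0.809, 0.019] [0.0001, -0.0003, 0.0867] rows>= 5
```

View pics/s3.png

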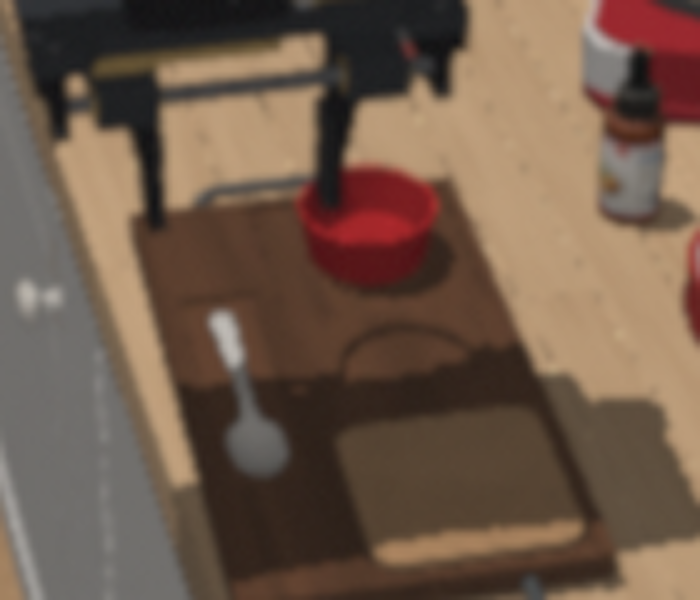

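The spoon lies along the groove: handle end ~(285,262), bowl end ~(291,295), against groove ends at rows 260 and 297. On to the pod.

```bash
python3 -m creep '[[[-0.782,0.25,0],[0,0,0.0866]],[[-0.782,0.25,0],[0,0,0.0866]],[[-0.782,0.25,0],[0,0,0.0866]],[[-0.782,0.25,0],[0,0,0.0866]],[[-0.782,0.25,0],[0,0,0.0866]],[[-0.782,0.25,0],[0,0,0.0866]]]' -1 | head -2
python3 -m creep '[[[-0.54,0.618,0],[0,0,0.0866]],[[-0.54,0.618,0],[0,0,0.0866]],[[-0.54,0.618,0],[0,0,0.0866]],[[-0.54,0.618,0],[0,0,0.0866]],[[-0.54,0.618,0],[0,0,0.0866]],[[-0.54,0.618,0],[0,0,0.0866]]]' | head -2
python3 -m creep '[[[-0.141,0.809,0],[0,0,0.0866]],[[-0.141,0.809,0],[0,0,0.0866]],[[-0.141,0.809,0],[0,0,0.0866]],[[-0.141,0.809,0],[0,0,0.0866]],[[-0.141,0.809,0],[0,0,0.0866]],[[-0.141,0.809,0],[0,0,0.0866]],[[-0.141,0.809,0],[0,0,0.0866]]]' | head -2
python3 plan.py .498,-.370,.049,-96.7
python3 - <<'E'
from look import *
s=manip.get_state();R=np.array(s["orientation"]);t=np.array(s["eef_pos"])
p=imaging.get_image("side"); print([proj(p,t+R@[0,y,.008]).round(1) for y in(-.0435,.0435)], proj(p,[.498,-.37,.053]))
im=p["img"][300:390,290:410,::-1]; cv2.imwrite("pics/s4.png",cv2.resize(im,(800,600),interpolation=cv2.INTER_CUBIC))
p=imaging.get_image("top")
r=imaging.silhouettes("teaspoon",p)
if r:
    v,u=np.nonzero(r[0]["mask"]); X=np.array([at_z(p,(a,b),.019)[:2] for a,b in zip(u,v)])-[.4756,-.0863]
    c,sn=np.cos(-.055),np.sin(-.055); B=X@np.array([[c,-sn],[sn,c]])
    print("spoon in board",B.min(0).round(4),B.max(0).round(4),cv2.fitLine((B*1000).astype(np.float32),cv2.DIST_L2,0,.01,.01).ravel().round(2))
E
```

```text
time_s: 9.83
eef_pos: [0.4456, -0.1798, 0.1276]
time_s: 10.33
eef_pos: [0.4706, -0.2748, 0.1279]
time_s: 10.92
eef_pos: [0.496, -0.3695, 0.1284]
t 10.9 p [ 0.496  -0.3695  0.1284] ang -96.4 tilt 0.07 j7 -44.0 F [-0.2 -0.4 -0.2] w 0.0873
-> .498,-.370,.049,-96.7 calls 1
   [0.017, 0.003, 0.662] [-0.0001, 0.0002, 0.0008] rows>= 2
[array([356. , 305.4]), array([366.6, 336.5])] [360.07516565 346.07981256]
spoon in board [-0.0687 -0.0697] [-0.0432  0.0566] [ 1.000e-02  1.000e+00 -5.534e+01 -2.222e+01]
```

View pics/s4.png

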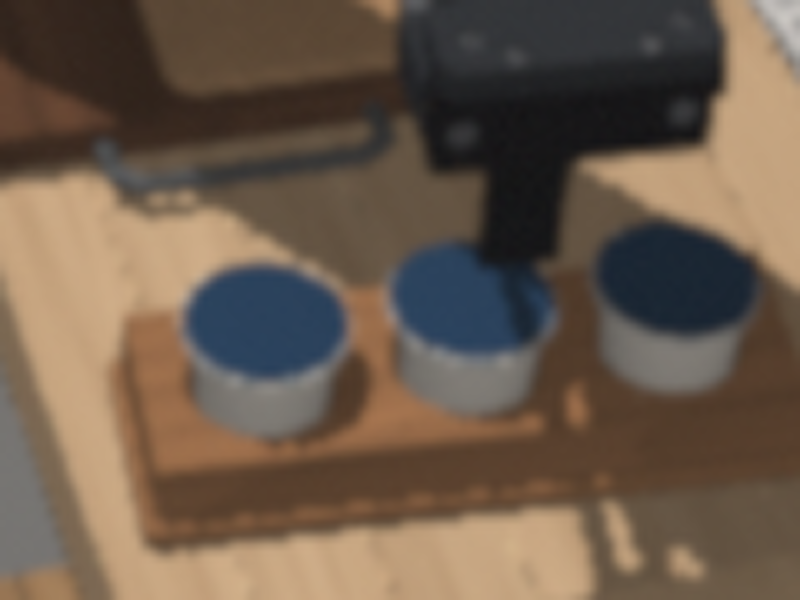

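Middle lid centre at about (360.8,344.7), within 1.5 px of the projection; the spoon sits at board x −55, y ≈ −6 mm, which is fine. Descending over the pod.

```bash
python3 -m creep '[[[0.023,-0.01,0.2],[0,0,0]],[[0.023,-0.01,0.4],[0,0,0]],[[0.023,-0.01,0.53],[0,0,0]],[[0.023,-0.01,0.6],[0,0,0]],[[0.023,-0.01,0.64],[0,0,0]],[[0.023,-0.01,0.66],[0,0,0]],[[0.023,-0.01,0.66],[0,0,0]],[[0.023,-0.01,0.66],[0,0,0]]]'
python3 -m creep '[[[0,0,0],[0,0,0]],[[0,0,0],[0,0,0]],[[0,0,0],[0,0,0]],[[0,0,0],[0,0,0]],[[0,0,0],[0,0,0]],[[0,0,0],[0,0,0]],[[0,0,0],[0,0,0]],[[0,0,0],[0,0,0]]]' 1 12 | tail -3; python3 plan.py
```

```text
time_s: 11.73
eef_pos: [0.4995, -0.3697, 0.0509]
orientation: [[0.993, -0.116, 0.001], [-0.116, -0.993, -0.001], [0.001, 0.001, -1.0]]
contact_force: [-0.0, 0.4, 0.0]
grip_width: 0.0871
gripper_force: 0.0
contact_force: [0.0, 1.9, 1.4]
grip_width: 0.0488
gripper_force: 12.0
t 12.4 p [ 0.4993 -0.3689  0.05  ] ang -96.7 tilt 0.03 j7 -41.0 F [0.  1.9 1.4] w 0.0488
```

```bash
python3 -m creep '[[[0,0,-0.08],[0,0,0]],[[0,0,-0.2],[0,0,0]],[[0,0,-0.4],[0,0,0]],[[0,0,-0.6],[0,0,0]],[[0,0,-0.8],[0,0,0]],[[0,0,-0.8],[0,0,0]],[[0,0,-0.8],[0,0,0]]]' - 15 | tail -3
python3 plan.py .4993,-.3689,.145,-96.7 .5077,.0055,.145,-96.7
python3 - <<'E'
from look import *
s=manip.get_state();R=np.array(s["orientation"]);t=np.array(s["eef_pos"])
p=imaging.get_image("side"); print([proj(p,t+[0,0,z]).round(1) for z in (.003,-.008,-.041)])
im=p["img"][260:380,280:440,::-1]; cv2.imwrite("pics/s5.png",cv2.resize(im,(800,600),interpolation=cv2.INTER_CUBIC))
from fit import *
for n,q in(("pod_near",(.438,-.3604,0)),("pod_far",(.5612,-.3737,0))):
    m=imaging.silhouettes(n,p)
    if m: print(n,fit(n,[p],q,[m[0]["mask"]],False))
E
```

```text
contact_force: [-0.0, 0.5, -0.2]
grip_width: 0.0487
gripper_force: 15.0
t 13.0 p [ 0.4998 -0.3703  0.1486] ang -96.7 tilt 0.22 j7 -45.0 F [-0.   0.5 -0.2] w 0.0487
-> .4993,-.3689,.145,-96.7 calls 1
   [-0.006, -0.011, 0.03] [0.0002, -0.0006, -0.0] rows>= 1
-> .5077,.0055,.145,-96.7 calls 4
   [-0.074, -0.777, -0.0] [0.0, 0.0, -0.0] rows>= 3
   [-0.074, -0.777, -0.0] [0.0, 0.0, -0.0] rows>= 3
   [-0.073, -0.776, -0.0] [0.0, 0.0, -0.0] rows>= 3
   [-0.074, -0.777, -0.0] [0.0, 0.0, -0.0] rows>= 3
[array([364.2, 308. ]), array([363.8, 312.4]), array([362.7, 325.4])]
pod_near (array([ 0.43894399, -0.36063911,  0.        ]), np.float64(0.9365864627838992))
pod_far (array([ 0.56083343, -0.37396054,  0.        ]), np.float64(0.8882884999412664))
```

View pics/s5.png

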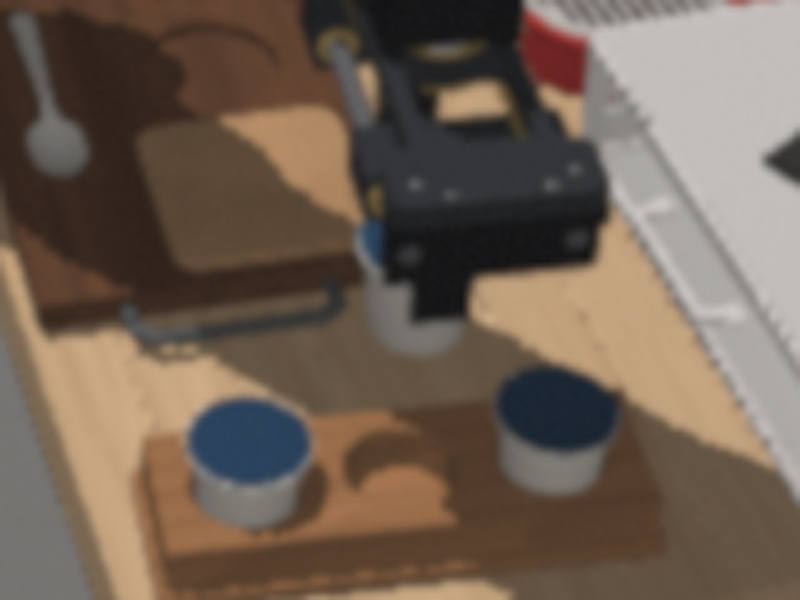

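Pod came out upright and centred in the jaws (foot ~(363,326)); the end pods have not moved. Carrying it to the dish.

```bash
python3 -m creep '[[[-0.02,-0.2,0],[0,0,0]],[[-0.04,-0.45,0],[0,0,0]],[[-0.074,-0.777,0],[0,0,0]],[[-0.074,-0.777,0],[0,0,0]]]' | head -2
python3 -m creep '[[[-0.03,-0.27,0],[0,0,0]],[[-0.05,-0.54,0],[0,0,0]],[[-0.074,-0.777,0],[0,0,0]],[[-0.074,-0.777,0],[0,0,0]]]' | head -2
python3 -m creep '[[[-0.03,-0.27,0],[0,0,0]],[[-0.05,-0.54,0],[0,0,0]],[[-0.074,-0.777,0],[0,0,0]],[[-0.074,-0.777,0],[0,0,0]]]' | head -2
python3 -m creep '[[[-0.03,-0.27,0],[0,0,0]],[[-0.05,-0.54,0],[0,0,0]],[[-0.074,-0.777,0],[0,0,0]],[[-0.074,-0.777,0],[0,0,0]],[[-0.074,-0.777,0],[0,0,0]],[[-0.074,-0.777,0],[0,0,0]]]' | head -2
python3 plan.py .507,.0055,.062,-96.7
python3 - <<'E'
from look import *
s=manip.get_state();t=np.array(s["eef_pos"])
p=imaging.get_image("side"); print("foot",proj(p,t+[0,0,-.041]).round(1),"dish rim",proj(p,[.507,.0055,.047]),"dish (s3 rim centre) ",at_z(p,(313.6,241),.047))
im=p["img"][190:280,250:370,::-1]; cv2.imwrite("pics/s6.png",cv2.resize(im,(800,600),interpolation=cv2.INTER_CUBIC))
E
```

```text
time_s: 13.47
eef_pos: [0.5029, -0.2667, 0.1442]
time_s: 13.8
eef_pos: [0.5037, -0.1754, 0.1448]
time_s: 14.13
eef_pos: [0.5053, -0.0823, 0.1452]
time_s: 14.63
eef_pos: [0.5071, 0.0044, 0.1457]
t 14.6 p [0.5071 0.0044 0.1457] ang -96.7 tilt 0.06 j7 -94.0 F [-0.3 -0.9 -1.3] w 0.0487
-> .507,.0055,.062,-96.7 calls 1
   [-0.001, -0.01, 0.697] [0.0001, 0.0001, 0.0] rows>= 3
foot [312.8 222.4] dish rim [312.32735624 241.70575246] dish (s3 rim centre)  [0.51088348 0.00763896 0.047     ]
```

View pics/s6.png

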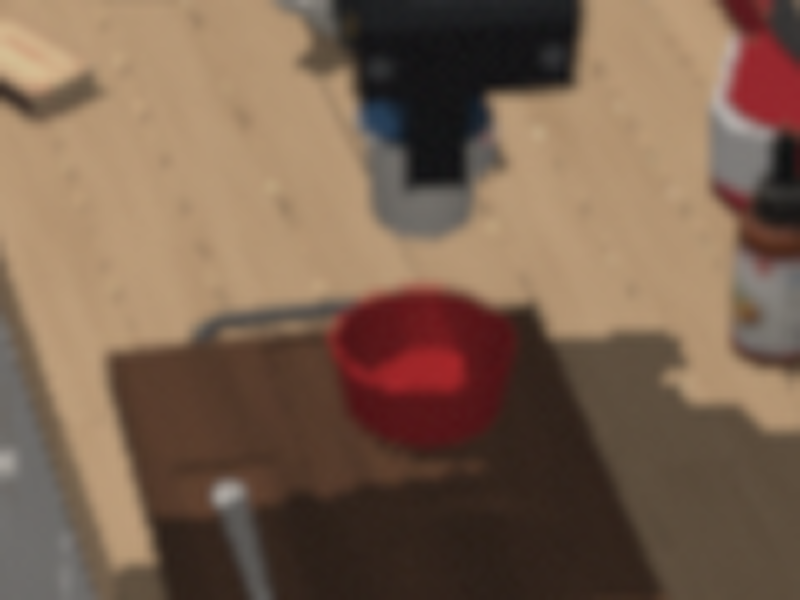

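Pod foot at column ~313.2, dish rim centre ~(313.6,241): aligned within 2 mm. Lowering.

```bash
python3 -m creep '[[[0.007,-0.018,0.15],[0,0,0]],[[0.007,-0.018,0.3],[0,0,0]],[[0.007,-0.018,0.45],[0,0,0]],[[0.007,-0.018,0.56],[0,0,0]],[[0.007,-0.018,0.63],[0,0,0]],[[0.007,-0.018,0.67],[0,0,0]],[[0.007,-0.018,0.69],[0,0,0]],[[0.007,-0.018,0.69],[0,0,0]]]'
python3 -m creep '[[[0,0,0.008],[0,0,0]],[[0,0,0.008],[0,0,0]],[[0,0,0.008],[0,0,0]]]' | tail -4; python3 plan.py
```

```text
time_s: 15.35
eef_pos: [0.5085, 0.0068, 0.0632]
orientation: [[0.993, -0.117, -0.0], [-0.117, -0.993, -0.0], [0.0, 0.0, -1.0]]
contact_force: [0.0, 0.4, 0.0]
grip_width: 0.0488
gripper_force: 15.0
orientation: [[0.993, -0.116, 0.001], [-0.116, -0.993, 0.0], [0.001, -0.001, -1.0]]
contact_force: [-0.8, -0.1, 0.5]
grip_width: 0.0486
gripper_force: 15.0
t 15.6 p [0.5087 0.0074 0.0627] ang -96.7 tilt 0.05 j7 -87.0 F [-0.8 -0.1  0.5] w 0.0486
```

```bash
python3 -m creep '[[[0,0,0],[0,0,0]],[[0,0,0],[0,0,0]],[[0,0,0],[0,0,0]],[[0,0,0],[0,0,0]]]' -0.5 | tail -3
python3 -m creep '[[[0,0,-0.15],[0,0,0]],[[0,0,-0.4],[0,0,0]],[[0,0,-0.7],[0,0,0]],[[0,0,-0.95],[0,0,0]],[[0,0,-0.95],[0,0,0]],[[0,0,-0.95],[0,0,0]]]' -1 | head -2
python3 plan.py .5615,.320,.15,-86 .5615,.320,.034,-86
```

```text
contact_force: [0.6, 0.2, -0.2]
grip_width: 0.0631
gripper_force: 0.0
time_s: 16.43
eef_pos: [0.5094, 0.0077, 0.1776]
t 16.4 p [0.5094 0.0077 0.1776] ang -96.7 tilt 0.21 j7 -97.0 F [-0.4  0.3 -0.3] w 0.0859
-> .5615,.320,.15,-86 calls 3
   [0.043, -0.878, 0.079] [-0.0001, -0.0002, -0.0099] rows>= 3
   [0.098, -0.874, 0.078] [-0.0001, -0.0001, -0.0099] rows>= 3
   [0.152, -0.866, 0.078] [-0.0002, -0.0002, -0.0098] rows>= 3
-> .5615,.320,.034,-86 calls 1
   [-0.0, -0.0, 0.967] [0.0, 0.0, -0.0] rows>= 3
```

```bash
python3 -m creep '[[[0.043,-0.878,0.079],[0,0,-0.01]],[[0.043,-0.878,0.079],[0,0,-0.01]],[[0.043,-0.878,0.079],[0,0,-0.01]],[[0.043,-0.878,0.079],[0,0,-0.01]]]' | head -2
python3 -m creep '[[[0.098,-0.874,0.078],[0,0,-0.01]],[[0.098,-0.874,0.078],[0,0,-0.01]],[[0.098,-0.874,0.078],[0,0,-0.01]],[[0.098,-0.874,0.078],[0,0,-0.01]]]' | head -2
python3 -m creep '[[[0.152,-0.866,0.078],[0,0,-0.01]],[[0.152,-0.866,0.078],[0,0,-0.01]],[[0.152,-0.866,0.078],[0,0,-0.01]],[[0.152,-0.866,0.078],[0,0,-0.01]],[[0.152,-0.866,0.078],[0,0,-0.01]],[[0.152,-0.866,0.078],[0,0,-0.01]]]' | head -2
python3 plan.py .5615,.320,.034,-86
python3 - <<'E'
from look import *
s=manip.get_state();R=np.array(s["orientation"]);t=np.array(s["eef_pos"])
p=imaging.get_image("side"); print("tips",[proj(p,t+R@[0,y,.008]).round(1) for y in(-.0435,.0435)],"rim",[proj(p,[.5615,.32,.055])])
a=cv2.resize(p["img"][140:220,250:350,::-1],(400,320),interpolation=cv2.INTER_CUBIC)
b=cv2.resize(p["img"][210:290,260:360,::-1],(400,320),interpolation=cv2.INTER_CUBIC)
cv2.imwrite("pics/s7.png",np.hstack([a,b]))
p=imaging.get_image("top");save(p,"top7")
for n,z in(("pod_middle",.064),("dish",.047)):
    r=imaging.silhouettes(n,p)[:1]
    for q in r:
        v,u=np.nonzero(q["mask"]);print(n,q["conf"],at_z(p,((u.min()+u.max())/2,(v.min()+v.max())/2),z).round(4),u.max()-u.min())
E
```

```text
time_s: 16.77
eef_pos: [0.5248, 0.1175, 0.1646]
time_s: 17.1
eef_pos: [0.5419, 0.2213, 0.1549]
time_s: 17.6
eef_pos: [0.5605, 0.3174, 0.147]
t 17.6 p [0.5605 0.3174 0.147 ] ang -86.0 tilt 0.14 j7 -104.0 F [-0.2 -0.8 -0.1] w 0.087
-> .5615,.320,.034,-86 calls 1
   [0.011, -0.023, 0.942] [0.0004, 0.0002, 0.0] rows>= 3
tips [array([296.1, 144.7]), array([306. , 157.7])] rim [array([300.97984771, 176.81782595])]
pod_middle 0.97 [0.5079 0.006  0.064 ] 22
dish 0.75 [0.5084 0.0067 0.047 ] 29
```

View pics/s7.png

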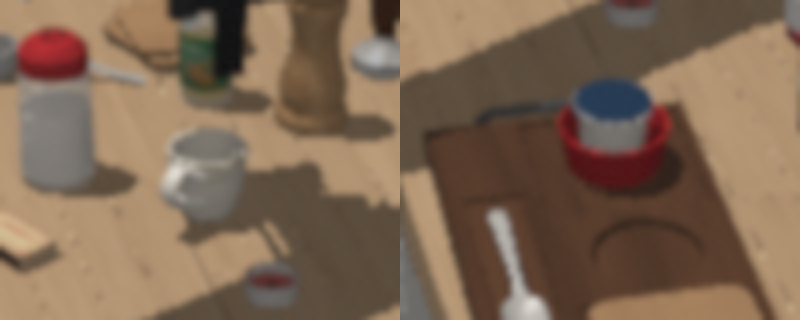

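Pod stands lid-up in the dish. The mug's rim centre at (302,177) matches the projection (301,177). Descending over the mug.

```bash
python3 -m creep '[[[0.017,-0.015,0.25],[0,0,0]],[[0.017,-0.015,0.5],[0,0,0]],[[0.017,-0.015,0.65],[0,0,0]],[[0.017,-0.015,0.78],[0,0,0]],[[0.017,-0.015,0.87],[0,0,0]],[[0.017,-0.015,0.92],[0,0,0]],[[0.017,-0.015,0.92],[0,0,0]],[[0.017,-0.015,0.92],[0,0,0]]]'
python3 -m creep '[[[0,0,0],[0,0,0]],[[0,0,0],[0,0,0]],[[0,0,0],[0,0,0]],[[0,0,0],[0,0,0]],[[0,0,0],[0,0,0]],[[0,0,0],[0,0,0]],[[0,0,0],[0,0,0]],[[0,0,0],[0,0,0]]]' 1 15 | tail -3; python3 plan.py
```

```text
time_s: 18.47
eef_pos: [0.5628, 0.3214, 0.0383]
orientation: [[0.997, 0.071, 0.001], [0.071, -0.997, 0.0], [0.001, -0.0, -1.0]]
contact_force: [0.0, 0.7, -0.5]
grip_width: 0.0869
gripper_force: 0.0
contact_force: [-0.4, -0.5, 2.0]
grip_width: 0.0567
gripper_force: 14.8
t 19.1 p [0.5625 0.3217 0.0378] ang -85.9 tilt 0.02 j7 -101.0 F [-0.4 -0.5  2. ] w 0.0567
```

```bash
python3 -m creep '[[[0,0,0],[0,0,0]],[[0,0,0],[0,0,0]],[[0,0,-0.08],[0,0,0]],[[0,0,-0.2],[0,0,0]],[[0,0,-0.4],[0,0,0]],[[0,0,-0.6],[0,0,0]],[[0,0,-0.75],[0,0,0]],[[0,0,-0.75],[0,0,0]]]' - 25 | tail -3
python3 plan.py .57,.2,.125,-70 .498,-.1805,.125,-40
python3 - <<'E'
from look import *
s=manip.get_state();R=np.array(s["orientation"]);t=np.array(s["eef_pos"])
p=imaging.get_image("side"); print("mug axis",[proj(p,t+[0,0,z]).round(1) for z in(-.038,.017)])
a=cv2.resize(p["img"][110:210,250:350,::-1],(600,600),interpolation=cv2.INTER_CUBIC)
cv2.imwrite("pics/s8.png",a)
E
```

```text
contact_force: [0.7, 0.2, -0.8]
grip_width: 0.0563
gripper_force: 25.0
t 19.8 p [0.5647 0.322  0.133 ] ang -85.9 tilt 0.37 j7 -104.0 F [ 0.7  0.2 -0.8] w 0.0563
-> .57,.2,.125,-70 calls 2
   [-0.014, 0.509, 0.032] [-0.0002, -0.0005, -0.0221] rows>= 2
   [-0.085, 0.501, 0.032] [-0.0002, -0.0004, -0.0221] rows>= 2
-> .498,-.1805,.125,-40 calls 3
   [-0.549, 0.925, -0.0] [0.0, -0.0, -0.0278] rows>= 4
   [-0.702, 0.816, -0.0] [0.0, -0.0, -0.0278] rows>= 4
   [-0.832, 0.681, -0.001] [0.0, -0.0, -0.0278] rows>= 4
mug axis [array([301.9, 164.1]), array([302. , 146.7])]
```

View pics/s8.png

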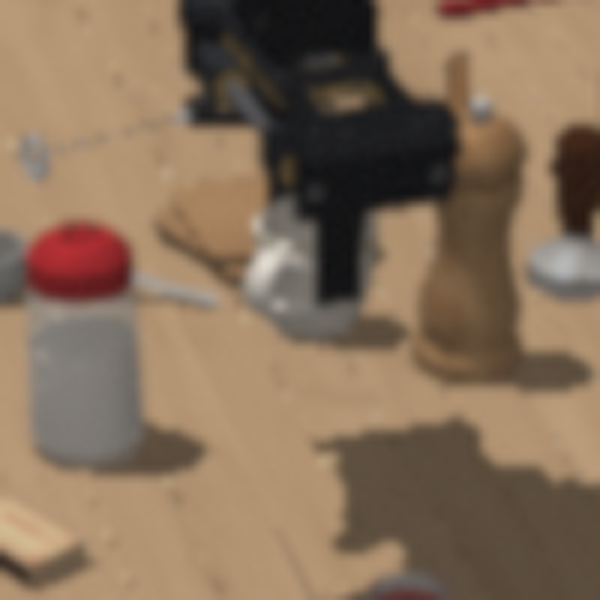

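Mug lifted upright with its base at about (303,163), close to the jaw centre. Carrying it around the machine's side to the coaster.

```bash
python3 plan.py .52,.07,.137,-65 .498,-.1805,.137,-41
```

```text
t 19.9 p [0.5638 0.3218 0.1307] ang -85.9 tilt 0.25 j7 -104.0 F [-0.5  0.  -1.5] w 0.0565
-> .52,.07,.137,-65 calls 3
   [-0.171, 0.689, -0.02] [-0.0001, -0.0002, -0.0194] rows>= 3
   [-0.254, 0.663, -0.019] [-0.0001, -0.0002, -0.0193] rows>= 3
   [-0.332, 0.627, -0.018] [-0.0001, -0.0002, -0.0194] rows>= 3
-> .498,-.1805,.137,-41 calls 2
   [-0.524, 0.907, 0.0] [0.0, -0.0, -0.0333] rows>= 4
   [-0.701, 0.779, 0.001] [0.0001, -0.0, -0.0334] rows>= 4
```

```bash
python3 -m creep '[[[-0.03,0.15,-0.02],[0,0,-0.005]],[[-0.08,0.33,-0.02],[0,0,-0.01]],[[-0.13,0.51,-0.02],[0,0,-0.015]],[[-0.171,0.689,-0.02],[0,0,-0.0194]],[[-0.171,0.689,-0.02],[0,0,-0.0194]]]' | head -2
python3 -m creep '[[[-0.06,0.16,-0.02],[0,0,-0.005]],[[-0.12,0.33,-0.02],[0,0,-0.01]],[[-0.19,0.5,-0.02],[0,0,-0.015]],[[-0.254,0.663,-0.02],[0,0,-0.0193]],[[-0.254,0.663,-0.02],[0,0,-0.0193]]]' | head -2
python3 -m creep '[[[-0.08,0.15,-0.02],[0,0,-0.005]],[[-0.16,0.31,-0.02],[0,0,-0.01]],[[-0.25,0.47,-0.02],[0,0,-0.015]],[[-0.332,0.627,-0.02],[0,0,-0.0194]],[[-0.332,0.627,-0.02],[0,0,-0.0194]]]' | head -2
python3 -m creep '[[[-0.1,0.18,0],[0,0,-0.007]],[[-0.21,0.36,0],[0,0,-0.014]],[[-0.31,0.54,0],[0,0,-0.02]],[[-0.42,0.73,0],[0,0,-0.027]],[[-0.524,0.907,0],[0,0,-0.0333]],[[-0.524,0.907,0],[0,0,-0.0333]]]' | head -2
python3 -m creep '[[[-0.14,0.15,0],[0,0,-0.007]],[[-0.28,0.31,0],[0,0,-0.014]],[[-0.42,0.47,0],[0,0,-0.02]],[[-0.56,0.63,0],[0,0,-0.027]],[[-0.701,0.779,0],[0,0,-0.0333]],[[-0.701,0.779,0],[0,0,-0.0333]],[[-0.701,0.779,0],[0,0,-0.0333]],[[-0.701,0.779,0],[0,0,-0.0333]]]' | head -2
python3 plan.py .4985,-.1805,.06,-41
python3 - <<'E'
from fit import *
s=manip.get_state();t=np.array(s["eef_pos"])
p=imaging.get_image("side"); print("mug axis",[proj(p,t+[0,0,z]).round(1) for z in(-.038,.017)])
c,sn=np.cos(-.057),np.sin(-.057)
print("coaster corners",[proj(p,[.498+c*a-sn*b,-.1805+sn*a+c*b,.021]).round(0).tolist() for a in(-.048,.048) for b in(-.048,.048)])
a=cv2.resize(p["img"][230:330,280:380,::-1],(600,600),interpolation=cv2.INTER_CUBIC)
cv2.imwrite("pics/s9.png",a)
E
```

```text
time_s: 20.27
eef_pos: [0.5474, 0.2317, 0.1297]
time_s: 20.68
eef_pos: [0.5325, 0.1486, 0.1321]
time_s: 21.1
eef_pos: [0.5178, 0.0653, 0.1346]
time_s: 21.6
eef_pos: [0.5069, -0.0604, 0.1349]
time_s: 22.27
eef_pos: [0.497, -0.1797, 0.1345]
t 22.3 p [ 0.497  -0.1797  0.1345] ang -41.0 tilt 0.04 j7 -15.0 F [ 0.1  0.7 -1.2] w 0.0557
-> .4985,-.1805,.06,-41 calls 1
   [0.003, 0.014, 0.621] [-0.0001, 0.0, -0.0001] rows>= 2
mug axis [array([331.4, 270.9]), array([332.2, 250.4])]
coaster corners [[315.0, 315.0], [306.0, 287.0], [357.0, 309.0], [346.0, 282.0]]
```

View pics/s9.png

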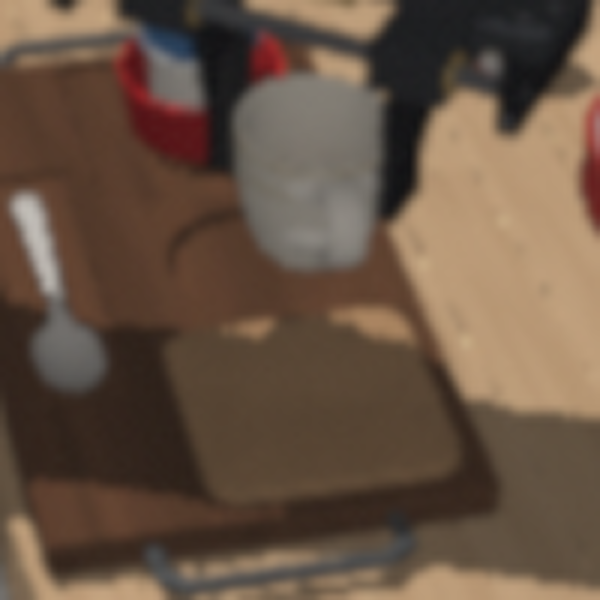

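Coaster corners seen at crop (210,500), (165,340), (460,470) and (410,310) match my projection. The mug base is at ~(332,272) and the handle points toward −y. Lowering.

```bash
python3 -m creep '[[[0.003,0.014,0.12],[0,0,0]],[[0.003,0.014,0.25],[0,0,0]],[[0.003,0.014,0.38],[0,0,0]],[[0.003,0.014,0.48],[0,0,0]],[[0.003,0.014,0.55],[0,0,0]],[[0.003,0.014,0.59],[0,0,0]],[[0.003,0.014,0.61],[0,0,0]],[[0.003,0.014,0.61],[0,0,0]]]'
python3 -m creep '[[[0,0,0.005],[0,0,0]],[[0,0,0.01],[0,0,0]],[[0,0,0.01],[0,0,0]]]' | tail -4; python3 plan.py
```

```text
time_s: 22.98
eef_pos: [0.4983, -0.1814, 0.0615]
orientation: [[0.656, 0.755, -0.0], [0.755, -0.656, -0.0], [-0.0, -0.0, -1.0]]
contact_force: [-0.2, 0.5, -2.8]
grip_width: 0.056
gripper_force: 25.0
orientation: [[0.656, 0.755, 0.001], [0.755, -0.656, 0.0], [0.001, 0.001, -1.0]]
contact_force: [0.2, 0.5, -1.0]
grip_width: 0.0561
gripper_force: 25.0
t 23.2 p [ 0.4986 -0.1817  0.0608] ang -41.0 tilt 0.04 j7 -9.0 F [ 0.2  0.5 -1. ] w 0.0561
```

```bash
python3 -m creep '[[[0,0,0.008],[0,0,0]],[[0,0,0.014],[0,0,0]],[[0,0,0.014],[0,0,0]]]' | grep -E 'eef|contact'
python3 -m creep '[[[0,0,0],[0,0,0]],[[0,0,0],[0,0,0]],[[0,0,0],[0,0,0]],[[0,0,0],[0,0,0]]]' -0.5 | tail -3
python3 -m creep '[[[0,0,0],[0,0,0]],[[0,0,-0.15],[0,0,0]],[[0,0,-0.3],[0,0,0]],[[0,0,-0.6],[0,0,0]],[[0,0,-0.95],[0,0,0]],[[0,0,-0.95],[0,0,0]],[[0,0,-0.95],[0,0,0]]]' -0.7 | head -2
python3 plan.py .53,.1,.22,-75 .468,.400,.215,-100
python3 - <<'E'
from look import *
p=imaging.get_image("side")
a=cv2.resize(p["img"][230:330,280:380,::-1],(400,400),interpolation=cv2.INTER_CUBIC)
b=cv2.resize(p["img"][130:230,220:320,::-1],(400,400),interpolation=cv2.INTER_CUBIC)
cv2.imwrite("pics/s10.png",np.hstack([a,b]))
print([[proj(p,[.468,y,z]).round(1).tolist() for z in(0,.110)] for y in(.398,.41)])
E
```

```text
eef_pos: [0.4984, -0.1817, 0.0588]
contact_force: [-0.1, 0.0, -1.8]
contact_force: [-0.3, 0.6, 0.0]
grip_width: 0.0648
gripper_force: 0.0
time_s: 24.4
eef_pos: [0.4998, -0.1819, 0.1749]
t 24.4 p [ 0.4998 -0.1819  0.1749] ang -41.0 tilt 0.27 j7 -17.0 F [-0.   1.3 -0.5] w 0.0738
-> .53,.1,.22,-75 calls 2
   [0.97, -0.675, -0.187] [0.0002, -0.0003, 0.0472] rows>= 4
   [0.73, -0.929, -0.187] [0.0001, -0.0004, 0.0473] rows>= 4
-> .468,.400,.215,-100 calls 3
   [0.049, -0.849, 0.014] [0.0, 0.0, 0.0231] rows>= 3
   [-0.074, -0.848, 0.014] [0.0, 0.0, 0.0232] rows>= 3
   [-0.196, -0.828, 0.013] [0.0, 0.0, 0.0231] rows>= 3
[[[264.5, 184.5], [263.3, 151.7]], [[263.7, 182.6], [262.5, 149.9]]]
```

View pics/s10.png

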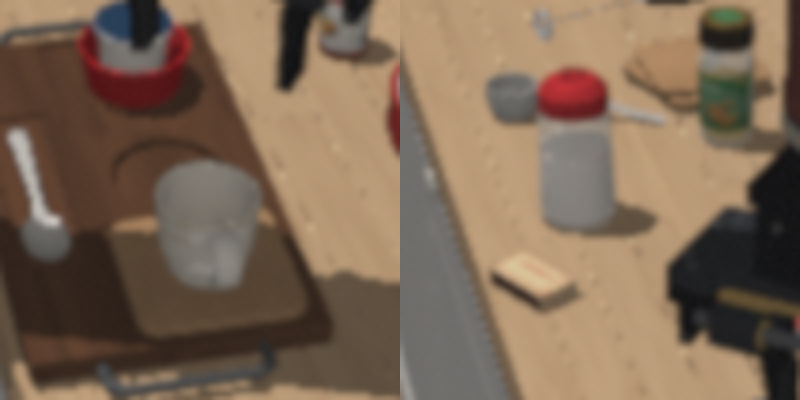

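Mug stands upright on the coaster, base ~(333,299) against the coaster centre (331,298). Shaker base is at ~(264,184), consistent with (0.468, 0.400).

```bash
python3 plan.py .468,.400,.20,-60
```

```text
t 24.4 p [ 0.4988 -0.1814  0.1733] ang -41.0 tilt 0.11 j7 -17.0 F [ 0.4  0.1 -1.6] w 0.0742
-> .468,.400,.20,-60 calls 4
   [0.873, -0.843, -0.055] [0.0, -0.0001, 0.0132] rows>= 4
   [0.8, -0.912, -0.055] [0.0, -0.0001, 0.0132] rows>= 4
   [0.721, -0.975, -0.056] [0.0001, -0.0, 0.0132] rows>= 4
   [0.638, -1.031, -0.056] [-0.0, -0.0001, 0.0133] rows>= 4
```

```bash
python3 -m creep '[[[0.873,-0.843,-0.055],[0,0,0.0132]],[[0.873,-0.843,-0.055],[0,0,0.0132]],[[0.873,-0.843,-0.055],[0,0,0.0132]],[[0.873,-0.843,-0.055],[0,0,0.0132]],[[0.873,-0.843,-0.055],[0,0,0.0132]]]' -1 20 | head -2
python3 -m creep '[[[0.8,-0.912,-0.055],[0,0,0.0132]],[[0.8,-0.912,-0.055],[0,0,0.0132]],[[0.8,-0.912,-0.055],[0,0,0.0132]],[[0.8,-0.912,-0.055],[0,0,0.0132]],[[0.8,-0.912,-0.055],[0,0,0.0132]]]' | head -2
python3 -m creep '[[[0.721,-0.975,-0.055],[0,0,0.0132]],[[0.721,-0.975,-0.055],[0,0,0.0132]],[[0.721,-0.975,-0.055],[0,0,0.0132]],[[0.721,-0.975,-0.055],[0,0,0.0132]],[[0.721,-0.975,-0.055],[0,0,0.0132]]]' | head -2
python3 -m creep '[[[0.638,-1,-0.055],[0,0,0.0132]],[[0.638,-1,-0.055],[0,0,0.0132]],[[0.638,-1,-0.055],[0,0,0.0132]],[[0.638,-1,-0.055],[0,0,0.0132]],[[0.638,-1,-0.055],[0,0,0.0132]],[[0.638,-1,-0.055],[0,0,0.0132]],[[0.638,-1,-0.055],[0,0,0.0132]]]' | head -2
python3 plan.py .468,.400,.15,-60 .468,.4,.103,-60
python3 - <<'E'
from look import *
for c in("top",):
    p=imaging.get_image(c)
    for n,z in(("mug",.062),("dish",.047),("pod_middle",.064)):
        q=imaging.silhouettes(n,p)[0]; v,u=np.nonzero(q["mask"]); print(n,round(q["conf"],2),at_z(p,((u.min()+u.max())/2,(v.min()+v.max())/2),z).round(4),u.min(),u.max(),v.min(),v.max())
E
```

```text
time_s: 24.87
eef_pos: [0.4897, -0.0298, 0.178]
time_s: 25.28
eef_pos: [0.4816, 0.1145, 0.1845]
time_s: 25.7
eef_pos: [0.4738, 0.2591, 0.1908]
time_s: 26.28
eef_pos: [0.4708, 0.3943, 0.198]
t 26.3 p [0.4708 0.3943 0.198 ] ang -60.1 tilt 0.14 j7 -96.0 F [ 0.5 -1.5  0.7] w 0.0869
-> .468,.400,.15,-60 calls 1
   [0.004, -0.053, 0.4] [0.0003, 0.0003, -0.0004] rows>= 2
-> .468,.4,.103,-60 calls 1
   [0.0, 0.0, 0.392] [-0.0, -0.0, 0.0] rows>= 2
mug 0.79 [ 0.4972 -0.1948  0.062 ] 401 436 229 255
dish 0.7 [0.5084 0.0067 0.047 ] 313 342 223 252
pod_middle 0.76 [0.5079 0.006  0.064 ] 317 339 226 248
```

```bash
python3 -m creep '[[[0.004,-0.053,0.1],[0,0,0]],[[0.004,-0.053,0.3],[0,0,0]],[[0.004,-0.053,0.5],[0,0,0]],[[0.004,-0.053,0.65],[0,0,0]],[[0.004,-0.053,0.73],[0,0,0]],[[0.004,-0.053,0.78],[0,0,0]],[[0.004,-0.053,0.78],[0,0,0]],[[0.004,-0.053,0.78],[0,0,0]]]'
python3 -m creep '[[[0,0,0],[0,0,0]],[[0,0,0],[0,0,0]],[[0,0,0],[0,0,0]],[[0,0,0],[0,0,0]],[[0,0,0],[0,0,0]],[[0,0,0],[0,0,0]],[[0,0,0],[0,0,0]],[[0,0,0],[0,0,0]]]' 1 25 | tail -3; python3 plan.py
```

```text
time_s: 27.15
eef_pos: [0.4675, 0.4027, 0.106]
orientation: [[0.866, 0.5, 0.0], [0.5, -0.866, 0.0], [0.001, -0.0, -1.0]]
contact_force: [0.6, -0.0, 0.7]
grip_width: 0.0866
gripper_force: 0.0
contact_force: [-0.6, -0.2, 0.2]
grip_width: 0.0508
gripper_force: 24.8
t 27.8 p [0.4672 0.4026 0.1056] ang -60.0 tilt 0.01 j7 -95.0 F [-0.6 -0.2  0.2] w 0.0508
```

```bash
python3 -m creep '[[[0,0,0],[0,0,0]],[[0,0,0],[0,0,0]],[[0,0,-0.08],[0,0,0]],[[0,0,-0.2],[0,0,0]],[[0,0,-0.4],[0,0,0]],[[0,0,-0.6],[0,0,0]],[[0,0,-0.8],[0,0,0]],[[0,0,-0.9],[0,0,0]]]' - 40 | tail -3
python3 -m creep '[[[0,0,0],[0,0,0]],[[0,0,0],[0,0,0]]]' | tail -3
python3 plan.py .5028,-.0873,.215,-60
python3 - <<'E'
from look import *
s=manip.get_state();t=np.array(s["eef_pos"])
p=imaging.get_image("side"); print("axis",[proj(p,t+[0,0,z]).round(1).tolist() for z in(-.106,-.02,.004)])
a=cv2.resize(p["img"][90:190,220:320,::-1],(400,400),interpolation=cv2.INTER_CUBIC); cv2.imwrite("pics/s11.png",a)
E
```

```text
contact_force: [0.4, 0.6, -0.8]
grip_width: 0.0509
gripper_force: 39.6
contact_force: [-0.4, -0.0, -2.3]
grip_width: 0.0508
gripper_force: 39.6
t 28.6 p [0.4672 0.4025 0.2133] ang -60.0 tilt 0.02 j7 -97.0 F [-0.4 -0.  -2.3] w 0.0508
-> .5028,-.0873,.215,-60 calls 4
   [-0.446, 0.921, -0.004] [-0.0, -0.0, -0.0] rows>= 3
   [-0.446, 0.921, -0.004] [-0.0, -0.0, -0.0] rows>= 3
   [-0.446, 0.921, -0.004] [-0.0, -0.0, -0.0] rows>= 3
   [-0.446, 0.92, -0.003] [-0.0, -0.0, -0.0] rows>= 3
axis [[262.8, 151.9], [261.8, 124.6], [261.5, 116.7]]
```

View pics/s11.png

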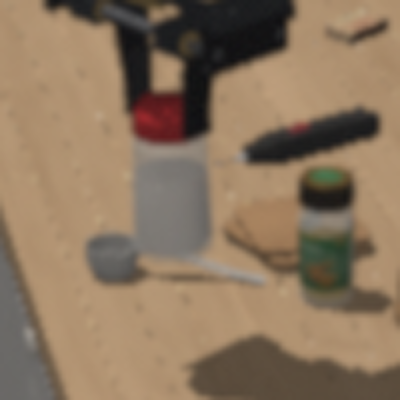

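Shaker hangs upright, its axis at column ~263 against 262.3 projected. Carrying it to above the seat.

```bash
python3 -m creep '[[[-0.08,0.15,0],[0,0,0]],[[-0.17,0.36,0],[0,0,0]],[[-0.27,0.56,0],[0,0,0]],[[-0.36,0.75,0],[0,0,0]],[[-0.446,0.921,0],[0,0,0]],[[-0.446,0.921,0],[0,0,0]]]' | head -2
python3 -m creep '[[[-0.09,0.18,0],[0,0,0]],[[-0.18,0.37,0],[0,0,0]],[[-0.27,0.55,0],[0,0,0]],[[-0.36,0.74,0],[0,0,0]],[[-0.446,0.921,0],[0,0,0]],[[-0.446,0.921,0],[0,0,0]]]' | head -2
python3 -m creep '[[[-0.09,0.18,0],[0,0,0]],[[-0.18,0.37,0],[0,0,0]],[[-0.27,0.55,0],[0,0,0]],[[-0.36,0.74,0],[0,0,0]],[[-0.446,0.921,0],[0,0,0]],[[-0.446,0.921,0],[0,0,0]]]' | head -2
python3 -m creep '[[[-0.09,0.18,0],[0,0,0]],[[-0.18,0.37,0],[0,0,0]],[[-0.27,0.55,0],[0,0,0]],[[-0.36,0.74,0],[0,0,0]],[[-0.446,0.921,0],[0,0,0]],[[-0.446,0.921,0],[0,0,0]],[[-0.446,0.921,0],[0,0,0]],[[-0.446,0.921,0],[0,0,0]]]' | head -2
python3 plan.py .5028,-.0873,.15,-60
python3 - <<'E'
from look import *
s=manip.get_state();t=np.array(s["eef_pos"])
p=imaging.get_image("side"); print("shaker foot",proj(p,t+[0,0,-.106]).round(1),"seat",proj(p,[.5028,-.0873,.018]).round(1),"seat r edges",[proj(p,[.5028+a,-.0873+b,.018]).round(1).tolist() for a,b in((-.033,0),(.033,0),(0,.033),(0,-.033))])
a=cv2.resize(p["img"][210:310,270:370,::-1],(600,600),interpolation=cv2.INTER_CUBIC); cv2.imwrite("pics/s12.png",a)
E
```

```text
time_s: 29.2
eef_pos: [0.4765, 0.274, 0.212]
time_s: 29.7
eef_pos: [0.4849, 0.1519, 0.2122]
time_s: 30.2
eef_pos: [0.4934, 0.0299, 0.2125]
time_s: 30.87
eef_pos: [0.5024, -0.0864, 0.2126]
t 30.9 p [ 0.5024 -0.0864  0.2126] ang -60.0 tilt 0.09 j7 -52.0 F [ 0.1  1.2 -1.8] w 0.0503
-> .5028,-.0873,.15,-60 calls 1
   [0.0, 0.008, 0.522] [-0.0001, 0.0002, 0.0] rows>= 2
shaker foot [321.7 242.9] seat [321.1 273.6] seat r edges [[307.7, 275.8], [334.3, 271.5], [317.2, 265.5], [325.1, 282.1]]
```

View pics/s12.png

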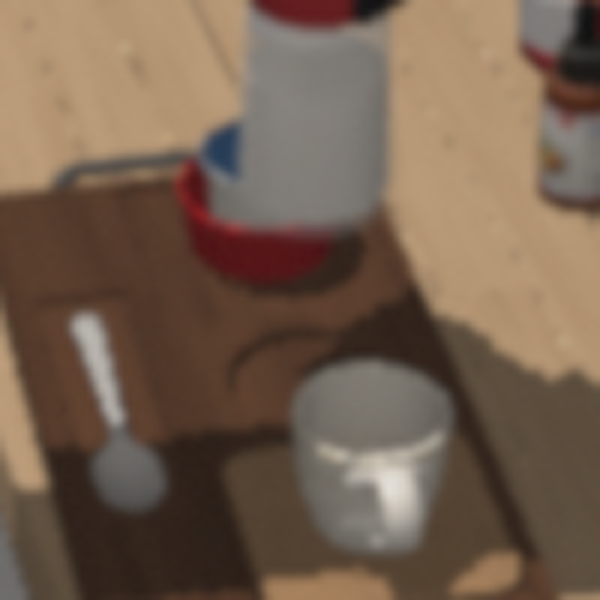

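Shaker axis is at column ~322.4. The visible seat arc (left end ~(308.7,274), top row ~265) agrees with the projection to 1 px, and the mug looks squarely placed. Lowering slowly.

```bash
python3 -m creep '[[[0,0.004,0.12],[0,0,0]],[[0,0.004,0.26],[0,0,0]],[[0,0.004,0.4],[0,0,0]],[[0,0.004,0.53],[0,0,0]],[[0,0.004,0.62],[0,0,0]],[[0,0.004,0.68],[0,0,0]],[[0,0.004,0.71],[0,0,0]],[[0,0.004,0.71],[0,0,0]]]' | grep -E 'eef|contact'
python3 -m creep '[[[0,0,0.015],[0,0,0]],[[0,0,0.03],[0,0,0]],[[0,0,0.045],[0,0,0]],[[0,0,0.045],[0,0,0]]]' | grep -E 'eef|contact'
python3 plan.py .5028,-.0868,.1176,-60
```

```text
eef_pos: [0.5029, -0.0874, 0.1279]
contact_force: [0.1, 0.6, -1.5]
eef_pos: [0.5031, -0.0878, 0.1229]
contact_force: [0.1, 0.3, -2.1]
t 31.9 p [ 0.5031 -0.0878  0.1229] ang -60.0 tilt 0.01 j7 -45.0 F [ 0.1  0.3 -2.1] w 0.0504
-> .5028,-.0868,.1176,-60 calls 1
   [0.002, -0.008, 0.045] [-0.0, -0.0, -0.0] rows>= 1
```

```bash
python3 -m creep '[[[0.002,-0.006,0.012],[0,0,0]],[[0.002,-0.006,0.024],[0,0,0]],[[0.002,-0.006,0.034],[0,0,0]],[[0.002,-0.006,0.034],[0,0,0]]]' | grep -E 'eef|contact'
python3 -m creep '[[[0,0,0.006],[0,0,0]],[[0,0,0.012],[0,0,0]],[[0,0,0.012],[0,0,0]]]' | grep -E 'eef|contact'
```

```text
eef_pos: [0.5027, -0.087, 0.1186]
contact_force: [-0.1, 0.3, -0.7]
eef_pos: [0.503, -0.0871, 0.1175]
contact_force: [-0.7, 0.7, -1.1]
```

```bash
python3 -m creep '[[[0,0,0],[0,0,0]],[[0,0,0],[0,0,0]],[[0,0,0],[0,0,0]],[[0,0,0],[0,0,0]]]' -0.6 | tail -3
python3 -m creep '[[[0,0,-0.1],[0,0,0]],[[0,0,-0.25],[0,0,0]],[[0,0,-0.55],[0,0,0]],[[0,0,-0.95],[0,0,0]],[[0,0,-0.95],[0,0,0]]]' | head -2
python3 -m creep '[[[-1,-0.2,0],[0,0,0]],[[-1,-0.2,0],[0,0,0]],[[-1,-0.2,0],[0,0,0]],[[-1,-0.2,0],[0,0,0]],[[-1,-0.2,0],[0,0,0]]]' | head -2
python3 -m creep '[[[0,-1,-0.3],[0,0,0]],[[0,-1,-0.3],[0,0,0]],[[0,-1,-0.3],[0,0,0]],[[0,-1,-0.3],[0,0,0]],[[0,-1,-0.3],[0,0,0]],[[0,-1,-0.3],[0,0,0]]]' | head -2
python3 - <<'E'
from fit import *
P=[imaging.get_image(c) for c in("top","side")]
MOD["mug"]=[q+[0,0,.021] for q in MOD["mug"]]; MOD["sugar_shaker"]=[q+[0,0,.012] for q in MOD["sugar_shaker"]]
for n,g in(("mug",(.498,-.18,-.05)),("sugar_shaker",(.503,-.087,0))):
    for p in P:
        r=imaging.silhouettes(n,p); 
        r=[q for q in r if np.hypot(*(np.array(q["uv"])-proj(p,[g[0],g[1],.06])))<25]
        if r: print(n,fit(n,[p],g,[r[0]["mask"]],n=="mug"))
a=cv2.resize(P[0]["img"][190:310,280:440,::-1],(400,300),interpolation=cv2.INTER_CUBIC)
b=cv2.resize(P[1]["img"][210:330,250:410,::-1],(400,300),interpolation=cv2.INTER_CUBIC); cv2.imwrite("pics/s13.png",np.hstack([a,b]))
E
```

```text
contact_force: [-0.4, 0.1, 0.1]
grip_width: 0.0668
gripper_force: 0.0
time_s: 33.25
eef_pos: [0.5055, -0.0883, 0.2381]
time_s: 33.67
eef_pos: [0.3858, -0.1272, 0.2327]
time_s: 34.17
eef_pos: [0.3272, -0.0208, 0.2679]
mug (array([ 0.49593949, -0.1836389 , -0.06696383]), np.float64(0.9413231064237776))
mug (array([ 0.49771194, -0.1785376 , -0.33557927]), np.float64(0.8788276824562844))
sugar_shaker (array([ 0.50034313, -0.0909606 ,  0.        ]), np.float64(0.916601714731099))
sugar_shaker (array([ 0.50528544, -0.07771058,  0.        ]), np.float64(0.8057998693270342))
```

View pics/s13.png

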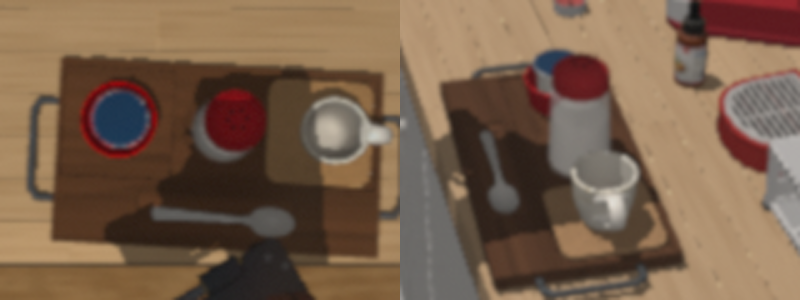

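Everything is in place: dish with pod at crop (120,119), shaker in its seat, mug on the coaster with its handle along the tray, spoon in the groove. One last numeric check of the spoon against the board.

Run:
```python
from fit import *
MOD["teaspoon"]=[q+[0,0,.015] for q in MOD["teaspoon"]]
c,sn=np.cos(-.055),np.sin(-.055)
for n in("top","side"):
    p=imaging.get_image(n); r=imaging.silhouettes("teaspoon",p)
    for q in r[:1]:
        f,s=fit("teaspoon",[p],(.42,-.087,-1.62),[q["mask"]]); d=f[:2]-[.4756,-.0863]
        print(n,round(q["conf"],2),f.round(4),round(s,3),"board xy",round(c*d[0]+sn*d[1],4),round(-sn*d[0]+c*d[1],4))
s=manip.get_state(); print(s["time_s"],s["dq"].round(1),s["gripper_force"])
```

```text
top 0.63 [ 0.4196 -0.0885 -1.6533] 0.848 board xy -0.0558 -0.0052
side 0.63 [ 0.4268 -0.0879 -1.142 ] 0.051 board xy -0.0486 -0.0043
34.6667 [ 0.6 -0.1 -0.6  0.1 -0.   0.1  0. ] 0.0
```

Spoon is at board (−56, −5) mm, within tolerance. Handing in.

```bash
python3 -m creep '[[[0,0,0],[0,0,0]],[[0,0,0],[0,0,0]],[[0,0,0],[0,0,0]],[[0,0,0],[0,0,0]]]' | head -2; python3 -c "
from plant import hand_in; print(hand_in())"
```

```text
time_s: 35.0
eef_pos: [0.327, -0.0223, 0.2674]
the job is handed in; nothing more can be done
None
```

The tray is laid and the job is handed in at about 35 s: mug, shaker, spoon and middle pod were all in place by the last camera checks, and the end pods hadn't moved when the middle one came out; no verdict was returned.

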